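# Air the damp box

### The job

Two plywood damp boxes with lever-operated lids stand on the pottery table. With the fingertips, press down the lever paddle of the larger box until its lid is fully up, keep it open for three seconds so that the pot inside gets air, then ease the lever back up so that the lid comes down gently and shuts without slamming, and move clear. Use only the paddle: do not touch the lid, leave the smaller box shut, and leave everything else where it stands.

Things in the scene. Friction and masses are not known exactly. Their poses are not given: they have to be found in the camera images.
- big_front (a point): The LARGER plywood damp box, 240 deep (x) x 260 wide (y) x 165 mm high without its 12 mm lid; 10 mm walls; fixed to the table. This point: the middle of the bottom edge of its front face, at table height, with the box's axes. Its own -x is its front, where the lever sticks out; the lid is hinged on its far (+x) rim; the lever bar runs along its right (-y) side.
- big_lid: The larger box's plywood lid, a panel 252 x 266 x 12 mm with a small wooden knob (28 mm) in its middle. Origin: middle of its front edge, underside: 165 mm above the table when shut, 373 mm when fully open (1.05 rad); the hinge line lies 240 mm behind it, on the far rim. Linked rigidly to the lever: its angle is always 3 x the lever angle. Its weight (0.2 to 0.45 kg) pulls it shut. Not to be touched.
- small_lid: The smaller box's lid, 212 x 166 x 12 mm, with a like knob. Origin: middle of its front edge, underside: 125 mm above the table when shut. Stays shut.
- big_lever_angle (a joint): Angle of the larger box's lever, rad: 0 up (lid shut), 0.35 fully down (stop, lid fully open). The pivot is 180 mm behind and 9 mm below the press point, 140 mm above the table. The lid's weight brings the lever up; nothing damps it: let go, the lid slams. Rising slower than 0.5 rad/s (lowering over 2 s or so, the paddle followed all the way up) is gentle.
- big_lever: The larger box's lever with its black paddle, a level plate 54 (x) x 60 (y) x 12 mm in front of the box's right front corner, tilting with the lever. Origin: on the lever's pivot, x and y axes as the box's at rest. Pressing its middle takes about 4 to 12 N.
- big_press (a point): Middle of the larger box's paddle's top face, to be pressed down; 149 mm above the table at rest, goes down 62 mm (and about 8 mm towards the box) at full travel. The box's front face is 120 mm behind it.
- small_front (a point): The SMALLER plywood damp box, 200 deep x 160 wide x 125 mm high without lid, same make with its own lever and paddle (top 114 mm above the table) at its right front corner. This point: the middle of the bottom edge of its front face, at table height, with the box's axes. The two boxes may stand either way round, left or right.
- cup: Bystander: terracotta cup 68 mm wide, 70 mm high, standing loose on the table; origin at its underside. Leave alone.
- bowl: Bystander: terracotta bowl 90 mm wide, 45 mm high, standing loose on the table; origin at its underside. Leave alone.
- cone: Bystander: pointed terracotta cone 84 mm wide, 134 mm high, standing loose on the table; origin at its underside. Leave alone.
- jar: Bystander: white glaze jar 68 mm wide, 90 mm high, standing loose on the table; origin at its underside. Leave alone.
- spatula: Bystander: hand spatula lying flat, standing loose on the table; origin at its underside. Leave alone.
- sponge: Bystander: sponge block 90 x 60 x 30 mm, standing loose on the table; origin at its underside. Leave alone.
- spool: Bystander: small wooden disc 60 mm wide, 35 mm high, standing loose on the table; origin at its underside. Leave alone.

How it is judged:
By the outcome, as a careful person would: the job done as asked, in the order asked, and still so for the second after the job is handed in, with the robot touching nothing.
It also fails if it takes over 43 s, if anything falls off the work surface, if the arm or the gripper's body presses on something with over 40 N, if the wrist force passes 120 N, or if a joint passes its speed limit or range.

### The arm

A 6-joint arm with a two-finger parallel gripper is mounted at the origin on the work surface. World frame = base frame: x ahead of the robot, y to its left, z up, the work surface at z = 0. Lengths are in m, angles in rad, forces in N, time in s.
With the tool pointing down it reaches from about 0.375 to 0.9 m from the base axis. Payload 3.1 kg.
Tool frame: the origin (TCP) lies at the very end of the fingers, on their centre line; the grasp point (between the pads) lies 19 mm behind it (grip_depth is the distance from the TCP to the grasp point, in m); z points along the fingers, y is the line along which they close (so a half turn about z gives the same grasp; the last joint's range is limited). The gripper opens to 85 mm and grips with 20 to 120 N. Pads are 22 mm wide; open, the fingers measure 114 mm over their backs; the gripper's body (76 mm by 85 mm) begins 54 mm behind the grasp point. The pads swing forward as they close: fully open they stand 13 mm farther back than shut.
Start: joints at [-1.504, 0.527, 1.433, -0, 1.181, -0.178], TCP at [0.152, -0.606, 0.231] pointing down, gripper open.
Joint ranges: [-3.08, 3.08], [-0.75, 2.2], [0.22, 2.44], [-1.43, 4.57], [0, 2.65], [-2.85, 2.85]. Speed limits (rad/s): [2.79, 2.79, 3.14, 3.14, 3.14, 3.14].

### API

Orientations are given as a unit quaternion [x, y, z, w].
In Python, from station import * gives the robot as it stands.
- The arm moves only by the tool apply_moves, never from a script. Its argument "plan" is a list of rows, each a list of 7 numbers: the shift along the tool's x, y, z in m, then the turn, a rotation vector about the tool's x, y, z in rad, then the gripper command: -1 is fully open, 1 is shut, values between are in proportion. In form: [[dx, dy, dz, wx, wy, wz, jaw], ...]. A call has 1 to 8 rows; each row shifts and turns the commanded pose from where the row before left it, along the tool's axes as they then stand; what a row does not reach is not made up. A row lasts 1/8 s, in which the tool goes at most 62.5 mm and 10.7 degrees, less where a joint would pass 70% of its speed; a pose out of reach is approached as far as the arm can. A call is refused whole if a number of a shift passes 0.0625 or a number of a turn 0.188, either way. A call with a gripper value outside its range is refused whole. The fingers move at their own pace and stop on an object; "force" is the grip in N (left out, the last holds). Time passes only in rows, so rows that do not move let the fingers close. It gives the time, the measured TCP pose, the force, the opening and the grip force at its end, in the units of the state.
- sense(): the state, without advancing time (a new reading comes with each control period).
- snapshot(name): name is "scene" or "top" or "wrist"; returns the picture (384x512x3 uint8, red, green, blue); there is no depth.
- calibration(name): a dict with "camera_matrix" (3x3 intrinsics, pixels), "R" (3x3) and "t" (3): a world point X has camera coordinates R X + t; the wrist camera has in their place "mount" (4x4, takes a point from camera to tool coordinates, whose origin is the TCP and whose axes are the flange's). Camera axes: x right, y down, z forward; pixel columns grow to the right and rows downward; lengths in m; the calibration is good to about 2 mm. A picture is of the moment at which its call begins: read the wrist's pose just before it. calibration takes no time and is no camera call.
- sign_off(): hands the job in; it is judged then, once.
The state is a dict: "t": time; "q": joint angles; "qd": joint speeds; "tau": joint torques, N m; "tcp_pos": TCP position; "tool_rot": TCP orientation; "force": force on the tool from outside, world axes, zero at the start; "ft_torque": the same for the moment, N m; "finger_gap": opening from 0.0 (shut) to 1.0 (fully open); "gripper_force": force on a finger pad.
Only numpy, scipy, OpenCV 4.12 (cv2) and the standard library are available. Lean on these libraries where they do the work, as an engineer would, in place of code of your own. Each camera call takes 0.05 s, during which the arm holds its last target. There are 200 camera calls.

## Working session

There is one attempt and no reset: what is moved stays moved. The work goes in short steps, Python scripts to look and compute and a tool call to move; the robot and the scene stay as the last step left them, time stands still between calls to the robot, and variables do not carry over. Pictures are saved under pics/ and viewed, at most 10 in all, crops included, and the job is handed in when it is done.

Besides the shell and the picture viewer there is one more tool, called after "Emit:" in YAML: its name, and indented under it one key for each argument. apply_moves: Moves the arm, as the interface text tells. Its arguments: {"type":"object","properties":{"plan":{"type":"array"},"force":{"type":"number"}},"required":["plan"]}

```bash
mkdir -p pics; python3 - <<'E'
from station import *
import cv2
for n in ("scene","top"):
    cv2.imwrite(f"pics/{n}1.png",cv2.resize(snapshot(n)[...,::-1],(800,600),interpolation=cv2.INTER_CUBIC))
    print(calibration(n))
s=sense();print(s["t"],s["tcp_pos"],s["tool_rot"],s["force"],s["finger_gap"])
E
```

```text
{'camera_matrix': array([[438.9964679 ,   0.        , 261.611389  ],
       [  0.        , 438.9964679 , 203.24561594],
       [  0.        ,   0.        ,   1.        ]]), 'R': array([[ 0.99817775,  0.05841511,  0.01512761],
       [ 0.05426067, -0.75923433, -0.64855147],
       [-0.0263998 ,  0.64819048, -0.76102047]]), 't': array([-0.49487482,  0.07606126,  1.74520419])}
{'camera_matrix': array([[447.16335347,   0.        , 252.6820205 ],
       [  0.        , 447.16335347, 190.96247285],
       [  0.        ,   0.        ,   1.        ]]), 'R': array([[ 1.06709368e-03, -9.99965925e-01, -8.18592163e-03],
       [-9.97325322e-01, -4.65955588e-04, -7.30888792e-02],
       [ 7.30825745e-02,  8.24201961e-03, -9.97291836e-01]]), 't': array([0.03210883, 0.50243795, 1.48016556])}
0.1 [ 0.15145883 -0.60570443  0.23042034] [ 9.92516766e-01  1.22104413e-01  6.21032567e-05 -9.88524936e-04] [ 0.76126949  0.58253329 -0.19794799] 0.99763454197884
```

View pics/scene1.png

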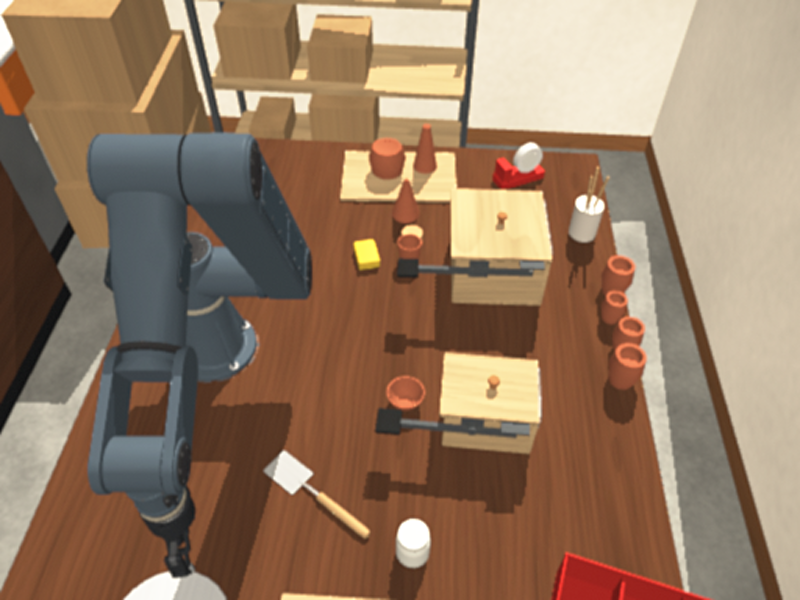

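View pics/top1.png

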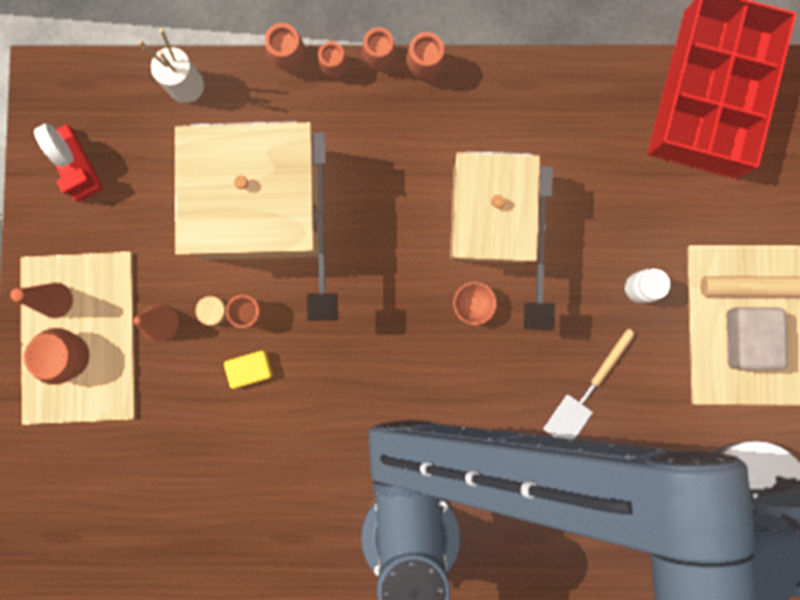

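The larger box is the left one (lid corners in the top view near (175,126), (311,122), (314,250) and (175,254)). Its paddle is at about (322,307) in the top view and (408,268) in the scene view.

```bash
cat > h.py <<'E'
from station import *
import numpy as np
from scipy.spatial.transform import Rotation as Ro
def at_z(n,uv,z,k=1.5625):
    c=calibration(n);u=np.append((np.array(uv)+.5)/k-.5,1)
    d=c["R"].T@np.linalg.solve(c["camera_matrix"],u);o=-c["R"].T@c["t"]
    return o+d*(z-o[2])/d[2]
E
python3 - <<'E'
from h import *
np.set_printoptions(precision=4,suppress=True)
print("top",at_z("top",(322,306.5),.149),"scene",at_z("scene",(408,267),.149))
L=[at_z("top",p,.177) for p in((175,126),(311,122),(314,250),(175,254))]
for p in L:print(p)
for a,b in((0,1),(1,2),(2,3),(3,0)):
    d=L[b]-L[a];print(np.linalg.norm(d),np.degrees(np.arctan2(d[1],d[0])))
print("lever start",at_z("top",(320,160),.15),"small paddle",at_z("top",(539,316),.114))
print("bowl/cup",at_z("top",(243,311),.07))
s=sense();print(Ro.from_quat(s["tool_rot"]).as_matrix())
E
```

```text
top [0.4774 0.1745 0.149 ] scene [0.4805 0.1765 0.149 ]
[0.8296 0.4625 0.177 ]
[0.8371 0.196  0.177 ]
[0.5849 0.1877 0.177 ]
[0.5771 0.4564 0.177 ]
0.26660283460951484 -88.37484098189492
0.25242683877506317 -178.11921304280332
0.2687940059623533 91.65381450502187
0.25256100423473954 1.3835699133908341
lever start [0.769  0.1809 0.15  ] small paddle [ 0.4608 -0.2563  0.114 ]
bowl/cup [0.4729 0.3472 0.07  ]
[[ 0.9702  0.2424 -0.0001]
 [ 0.2424 -0.9702  0.002 ]
 [ 0.0004 -0.0019 -1.    ]]
```

Emit:
apply_moves:
  plan:
    - [0,0,-0.04,0,0,0.1225,1]
    - [0,0,-0.04,0,0,0.1225,1]
    - [0.038,-0.042,0,0,0,0,1]
    - [0.038,-0.042,0,0,0,0,1]
    - [0.038,-0.042,0,0,0,0,1]
    - [0.038,-0.042,0,0,0,0,1]
    - [0.038,-0.042,0,0,0,0,1]
    - [0.038,-0.042,0,0,0,0,1]

```text
t: 1.1
tcp_pos: [0.3804, -0.3527, 0.311]
tool_rot: [1.0, -0.0, -0.0, -0.0]
force: [-0.2, -0.1, -0.3]
finger_gap: 0.002
gripper_force: 0.0
```

Emit:
apply_moves:
  plan:
    - [0.01,-0.055,0,0,0,0,1]
    - [0.01,-0.055,0,0,0,0,1]
    - [0.01,-0.055,0,0,0,0,1]
    - [0.01,-0.055,0,0,0,0,1]
    - [0,-0.055,0,0,0,0,1]
    - [0,-0.055,0,0,0,0,1]
    - [0,-0.055,0,0,0,0,1]
    - [0,-0.055,0,0,0,0,1]

```text
t: 2.1
tcp_pos: [0.4192, 0.0874, 0.3112]
tool_rot: [1.0, -0.0, -0.0, 0.0]
force: [0.0, 0.2, 0.0]
finger_gap: -0.0
gripper_force: 0.0
```

```bash
python3 - <<'E'
from h import *
import cv2
s=sense();w=snapshot("wrist");c=calibration("wrist")
print(s["t"],s["tcp_pos"],s["tool_rot"],s["q"],c)
cv2.imwrite("pics/w1.png",cv2.resize(w[...,::-1],(800,600),interpolation=cv2.INTER_CUBIC))
E
```

```text
2.1 [0.41918333 0.08737003 0.31119068] [ 9.99999982e-01 -1.88146276e-04 -1.58956449e-05  7.89853302e-07] [-5.67348533e-02  1.52342237e-01  1.78683745e+00 -3.61650397e-06
  1.20244462e+00  1.51443907e+00] {'camera_matrix': array([[341.14473149,   0.        , 253.094617  ],
       [  0.        , 341.14473149, 190.54888611],
       [  0.        ,   0.        ,   1.        ]]), 'mount': array([[ 4.84968672e-04, -9.63241515e-01, -2.68636461e-01,
         6.72223270e-02],
       [ 9.99998269e-01, -1.53845093e-05,  1.86045792e-03,
         2.50186278e-04],
       [-1.79620315e-03, -2.68636898e-01,  9.63239841e-01,
        -1.42216828e-01],
       [ 0.00000000e+00,  0.00000000e+00,  0.00000000e+00,
         1.00000000e+00]])}
```

View pics/w1.png

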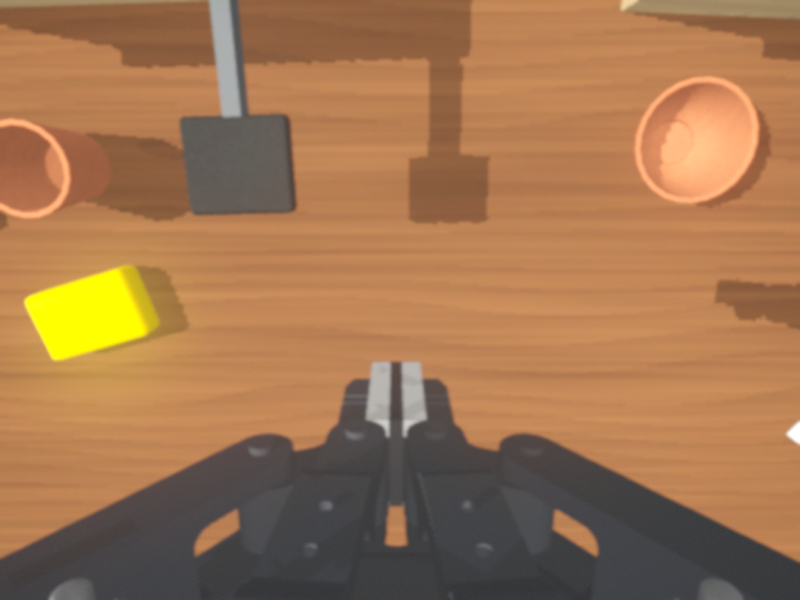

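The wrist view shows the paddle's top face from about (181,117) to (294,212), with its centre near (238,164). The cup stands to its left.

```bash
python3 - <<'E'
from h import *
c=calibration("wrist");M=c["mount"];s=sense()
R=Ro.from_quat(s["tool_rot"]).as_matrix();o=R@M[:3,3]+s["tcp_pos"]
for p in((238,163),(181,117),(288,115),(294,210),(194,212)):
    d=R@M[:3,:3]@np.linalg.solve(c["camera_matrix"],np.append((np.array(p)+.5)/1.5625-.5,1))
    print(p,np.round(o+d*(.149-o[2])/d[2],4))
E
```

```text
(238, 163) [0.4773 0.1813 0.149 ]
(181, 117) [0.5013 0.2104 0.149 ]
(288, 115) [0.5026 0.1523 0.149 ]
(294, 210) [0.4516 0.1514 0.149 ]
(194, 212) [0.4502 0.2084 0.149 ]
```

Emit:
apply_moves:
  plan:
    - [0.019,-0.03,0,0,0,0,1]
    - [0.019,-0.03,0,0,0,0,1]
    - [0.019,-0.031,0,0,0,0,1]
    - [0,0,0.045,0,0,0,1]
    - [0,0,0.045,0,0,0,1]
    - [0,0,0.04,0,0,0,1]
    - [0,0,0.015,0,0,0,1]
    - [0,0,0,0,0,0,1]

```text
t: 3.15
tcp_pos: [0.4755, 0.1762, 0.1648]
tool_rot: [1.0, -0.0, -0.002, 0.0]
force: [-0.3, -0.2, 0.0]
finger_gap: 0.002
gripper_force: 0.0
```

Emit:
apply_moves:
  plan:
    - [0,0,0.012,0,0,0,1]
    - [0,0,0.005,0,0,0,1]
    - [0,0,0.005,0,0,0,1]
    - [0,0,0.005,0,0,0,1]
    - [0,0,0.006,0,0,0,1]
    - [0,0,0.006,0,0,0,1]
    - [0.001,0,0.006,0,0,0,1]
    - [0.001,0,0.006,0,0,0,1]

```text
t: 4.15
tcp_pos: [0.4785, 0.1766, 0.1148]
tool_rot: [1.0, -0.0, -0.0, -0.0]
force: [-0.7, -0.4, 3.6]
finger_gap: 0.006
gripper_force: 1.8
```

Emit:
apply_moves:
  plan:
    - [0.001,0,0.006,0,0,0,1]
    - [0.001,0,0.006,0,0,0,1]
    - [0.001,0,0.006,0,0,0,1]
    - [0.001,0,0.006,0,0,0,1]
    - [0.001,0,0.003,0,0,0,1]
    - [0,0,0.001,0,0,0,1]

```text
t: 4.9
tcp_pos: [0.484, 0.1767, 0.0882]
tool_rot: [1.0, -0.0, 0.0, -0.0]
force: [-2.5, -0.2, 15.5]
finger_gap: 0.003
gripper_force: 7.7
```

```bash
python3 - <<'E'
from h import *
import cv2
s=sense();print(s["t"],s["tcp_pos"],s["force"])
cv2.imwrite("pics/s2.png",cv2.resize(snapshot("scene")[80:260,180:400,::-1],(733,600),interpolation=cv2.INTER_CUBIC))
E
```

```text
4.9 [0.48397982 0.17666138 0.0881868 ] [-2.52211684 -0.24211717 15.50317777]
```

View pics/s2.png

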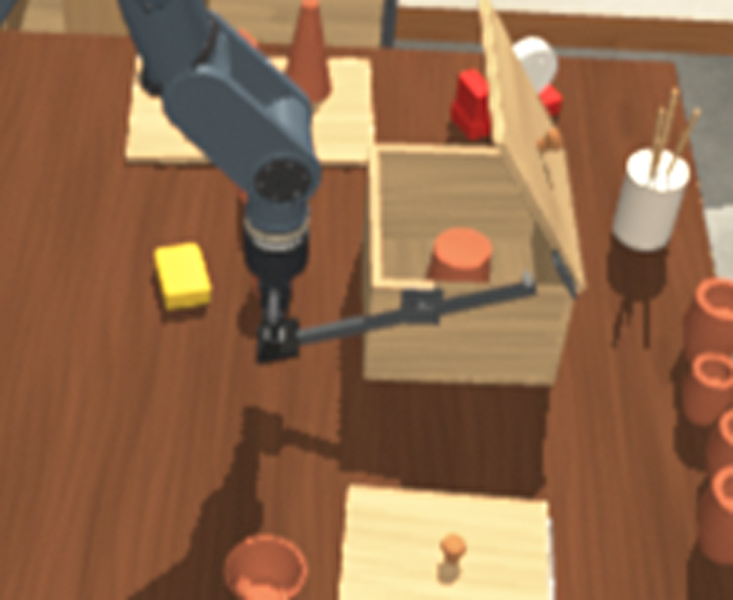

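The lid stands fully up and the force has risen to 15 N, so the lever is on its stop. I'll press 1 mm further to be sure, then hold.

Emit:
apply_moves:
  plan:
    - [0,0,0.001,0,0,0,1]
    - [0,0,0,0,0,0,1]
    - [0,0,0,0,0,0,1]
    - [0,0,0,0,0,0,1]
    - [0,0,0,0,0,0,1]
    - [0,0,0,0,0,0,1]
    - [0,0,0,0,0,0,1]
    - [0,0,0,0,0,0,1]

```text
t: 5.95
tcp_pos: [0.484, 0.1767, 0.0882]
tool_rot: [1.0, 0.0, 0.001, -0.0]
force: [-2.8, -0.2, 16.5]
finger_gap: 0.003
gripper_force: 8.3
```

Emit:
apply_moves:
  plan:
    - [0,0,0,0,0,0,1]
    - [0,0,0,0,0,0,1]
    - [0,0,0,0,0,0,1]
    - [0,0,0,0,0,0,1]
    - [0,0,0,0,0,0,1]
    - [0,0,0,0,0,0,1]
    - [0,0,0,0,0,0,1]
    - [0,0,0,0,0,0,1]

```text
t: 6.95
tcp_pos: [0.484, 0.1767, 0.0881]
tool_rot: [1.0, -0.0, 0.001, -0.0]
force: [-2.8, -0.1, 16.4]
finger_gap: 0.001
gripper_force: 8.3
```

Emit:
apply_moves:
  plan:
    - [0,0,0,0,0,0,1]
    - [0,0,0,0,0,0,1]
    - [0,0,0,0,0,0,1]
    - [0,0,0,0,0,0,1]
    - [0,0,0,0,0,0,1]
    - [0,0,0,0,0,0,1]
    - [0,0,0,0,0,0,1]
    - [0,0,0,0,0,0,1]

```text
t: 7.95
tcp_pos: [0.484, 0.1767, 0.0882]
tool_rot: [1.0, -0.0, 0.001, -0.0]
force: [-2.6, -0.3, 16.3]
finger_gap: -0.004
gripper_force: 8.3
```

Emit:
apply_moves:
  plan:
    - [0,0,0,0,0,0,1]
    - [0,0,0,0,0,0,1]
    - [0,0,0,0,0,0,1]
    - [0,0,0,0,0,0,1]
    - [0,0,0,0,0,0,1]
    - [0,0,0,0,0,0,1]

```text
t: 8.7
tcp_pos: [0.484, 0.1767, 0.0881]
tool_rot: [1.0, 0.0, 0.001, -0.0]
force: [-3.5, -1.1, 17.1]
finger_gap: -0.001
gripper_force: 8.3
```

Emit:
apply_moves:
  plan:
    - [0,0,-0.002,0,0,0,1]
    - [0,0,-0.003,0,0,0,1]
    - [-0.001,0,-0.003,0,0,0,1]
    - [-0.001,0,-0.003,0,0,0,1]
    - [0,0,-0.003,0,0,0,1]
    - [-0.001,0,-0.003,0,0,0,1]
    - [-0.001,0,-0.003,0,0,0,1]
    - [0,0,-0.003,0,0,0,1]

```text
t: 9.7
tcp_pos: [0.479, 0.1765, 0.1095]
tool_rot: [1.0, -0.0, -0.001, 0.0]
force: [-2.4, -0.9, 2.6]
finger_gap: -0.002
gripper_force: 1.4
```

Emit:
apply_moves:
  plan:
    - [-0.001,0,-0.003,0,0,0,1]
    - [0,0,-0.003,0,0,0,1]
    - [-0.001,0,-0.003,0,0,0,1]
    - [0,0,-0.003,0,0,0,1]
    - [-0.001,0,-0.003,0,0,0,1]
    - [0,0,-0.003,0,0,0,1]
    - [0,0,-0.003,0,0,0,1]
    - [0,0,-0.003,0,0,0,1]

```text
t: 10.7
tcp_pos: [0.4764, 0.1765, 0.1335]
tool_rot: [1.0, -0.0, -0.0, 0.0]
force: [-1.3, -1.1, 2.8]
finger_gap: 0.003
gripper_force: 1.9
```

Contact is kept. For the last 16 mm I'll slow down towards the end.

Emit:
apply_moves:
  plan:
    - [0,0,-0.002,0,0,0,1]
    - [0,0,-0.002,0,0,0,1]
    - [0,0,-0.002,0,0,0,1]
    - [0,0,-0.002,0,0,0,1]
    - [0,0,-0.002,0,0,0,1]
    - [0,0,-0.002,0,0,0,1]
    - [0,0,-0.001,0,0,0,1]
    - [0,0,-0.001,0,0,0,1]

```text
t: 11.7
tcp_pos: [0.4768, 0.1766, 0.1474]
tool_rot: [1.0, -0.0, 0.0, -0.0]
force: [-2.0, -1.3, 3.2]
finger_gap: -0.0
gripper_force: 2.0
```

Emit:
apply_moves:
  plan:
    - [0,0,-0.001,0,0,0,1]
    - [0,0,-0.001,0,0,0,1]
    - [0,0,-0.001,0,0,0,1]
    - [0,0,-0.001,0,0,0,1]
    - [0,0,-0.001,0,0,0,1]
    - [0,0,-0.001,0,0,0,1]
    - [0,0,-0.001,0,0,0,1]
    - [0,0,-0.001,0,0,0,1]

```text
t: 12.7
tcp_pos: [0.4767, 0.1766, 0.1554]
tool_rot: [1.0, -0.0, 0.0, -0.0]
force: [0.6, -0.2, -0.3]
finger_gap: 0.002
gripper_force: 0.0
```

Emit:
apply_moves:
  plan:
    - [0,0,-0.01,0,0,0,1]
    - [0,0,-0.03,0,0,0,1]
    - [0,0,-0.04,0,0,0,1]
    - [0,0,-0.04,0,0,0,1]
    - [-0.02,0.04,-0.02,0,0,0,1]
    - [-0.02,0.04,0,0,0,0,1]
    - [0,0.04,0,0,0,0,1]
    - [0,0,0,0,0,0,1]

```text
t: 13.7
tcp_pos: [0.4367, 0.0547, 0.2962]
tool_rot: [1.0, -0.002, 0.001, 0.0]
force: [-0.2, 0.7, 0.7]
finger_gap: 0.001
gripper_force: 0.0
```

```bash
python3 - <<'E'
from h import *
import cv2
cv2.imwrite("pics/s3.png",cv2.resize(snapshot("scene")[80:300,180:440,::-1],(709,600),interpolation=cv2.INTER_CUBIC))
s=sense();print(s["t"],s["tcp_pos"],s["force"])
E
```

```text
13.75 [0.43676501 0.05588628 0.29605162] [-0.88856743  0.33177072 -0.46336715]
```

View pics/s3.png

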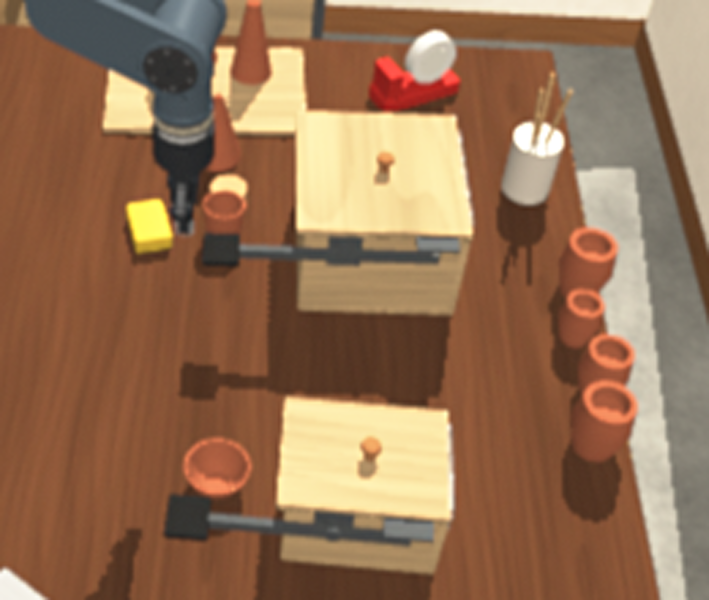

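The larger box's lid is shut (around (385,170)), its paddle is back up at (220,248), and nothing else has been disturbed. The arm is clear.

```bash
python3 -c "
from station import *
print(sign_off())"
```

```text
the job is handed in; nothing more can be done
None
```

I pressed the larger box's paddle to its stop, held the lid fully up for about 3.8 s, eased it shut over about 3.5 s with the fingertips on the paddle until the lever was up, then moved clear and handed the job in at about 14 s; the last picture shows both lids shut and nothing else moved.

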